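# Find the loose bench outlet and hold its cover open

## Robot

A 6-joint arm with a two-finger parallel gripper is mounted at the origin on the work surface. World frame = base frame: x ahead of the robot, y to its left, z up, the work surface at z = 0. Lengths are in m, angles in degrees, forces in N, time in s.
With the tool pointing down it reaches from about 0.4 to 0.825 m from the base axis. Payload 7 kg.
Tool frame: the origin (TCP) lies at the very end of the fingers, on their centre line; the grasp point (between the pads) lies 19 mm behind it; z points along the fingers, y is the line along which they close (so a half turn about z gives the same grasp; the last joint's range is limited). The gripper opens to 88 mm and grips with 3 to 60 N. Pads are 19 mm wide; open, the fingers measure 130 mm over their backs; the gripper's body (78 mm by 193 mm) begins 47 mm behind the grasp point.
Start: joints at [91.908, 20.546, 0.682, 0, -70.136, -16.507], TCP at [0.17, 0.653, 0.227] pointing down, gripper open.
Joint ranges: [-176.03, 176.03], [-82.01, 121.73], [-58.28, 71.71], [-173.87, 95.51], [-174.79, -0.11], [-173.66, 173.66]. Speed limits (degrees/s): [136.94, 136.94, 172.46, 180, 180, 180].

## Interface

Orientations are given as [roll, pitch, yaw] about the fixed x, y, z axes, in that order (R = Rz(yaw) Ry(pitch) Rx(roll)).
In Python, from plant import get_state, capture, close_job, regions_of gives the robot as it stands.
- The arm moves only by the tool jog_arm, never from a script. Its argument "moves" is a list of rows, each a list of 3 entries, a list of its own where there are three numbers: the shift along the tool's x, y, z in cm, then the turn about the tool's z in degrees, then the finger opening in cm, from 0 to 8.76. A call has 1 to 12 rows; each row shifts and turns the commanded pose from where the row before left it, along the tool's axes as they then stand; what a row does not reach is not made up. A row lasts 1/8 s, in which the tool goes at most 62.5 mm and 10.7 degrees, less where a joint would pass 70% of its speed; a pose out of reach is approached as far as the arm can. A call is refused whole if a number of a shift passes 6.25 or a number of a turn 10.7, either way. A call with a gripper value outside its range is refused whole. The fingers move at their own pace and stop on an object; "newtons" is the grip in N (left out, the last holds). Time passes only in rows, so rows that do not move let the fingers close. It gives the time, the measured TCP pose, the force, the opening and the grip force at its end, in the units of the state.
- get_state(): the state, without advancing time (a new reading comes with each control period).
- capture(name): name is "scene" or "top" or "wrist"; returns a dict with "pixels" (420x560x3 uint8, blue, green, red), "mtx" (3x3 intrinsics, pixels), "k1" (the pictures are not rectified: a ray, as slopes to the right and down, at radius r is drawn at 1 + k1 r^2 times it, then the intrinsics apply), "world_from_camera" (4x4, takes a point from camera to world coordinates); the wrist camera has in their place "hand_eye" (4x4, takes a point from camera to tool coordinates, whose origin is the TCP and whose axes are the flange's). Camera axes: x right, y down, z forward; pixel columns grow to the right and rows downward; lengths in m; the calibration is good to about 2 mm. A picture is of the moment at which its call begins: read the wrist's pose just before it. There is no depth.
- close_job(): hands the job in; it is judged then, once.
Trained networks look in a picture, given as the dict that the camera call returned (one of the last four; its "shot" number tells which), for a name from the list of things; names that differ only in an ending like _2 or _b are one class to them, and where a whole thing is asked for, a point or a joint stands for the part that bears it (a point fixed in the world has none). Each returns a list of dicts, best first, with "confidence" (0 to 1); they miss things now and then, are a little off and sometimes report something else, mostly with a low value. They report only what shows in the picture. A call takes as long as a camera call.
- regions_of(picture, thing): "pixels" (420x560 bool, what is visible of it) and "pixel" ([column, row] in pixels, amid what is visible of it).
The state is a dict: "time_s": time; "joints": joint angles; "qd": joint speeds; "joint_torque": joint torques, N m; "tcp_pos": TCP position; "eef_rot": TCP orientation; "contact_force": force on the tool from outside, world axes, zero at the start; "moment": the same for the moment, N m; "gripper_width": finger opening in m; "gripper_force": force on a finger pad.
Only numpy, scipy, OpenCV 4.12 (cv2) and the standard library are available. Lean on these libraries where they do the work, as an engineer would, in place of code of your own. Each camera call takes 0.05 s, during which the arm holds its last target. There are 200 camera calls.

## Task

One of the three outlets in the bench outlet box has come loose on its mounting (the box is switched off and padlocked): press down on the shut covers, one after another, until you find the outlet that gives way, then lift that outlet's spring cover by its finger grip to at least 60 degrees and finish while still holding it there, steady, so that I can reach the screw underneath from the far side. Open no cover but the loose outlet's, and only once it has given way under your press, lift it gently so that the outlet stays down where you pushed it, and leave the other things on the bench where they are.

Things in the scene. Friction and masses are not known exactly. Their poses are not given: they have to be found in the camera images.
- outlet_box: The bench outlet box: a fixed white enclosure, 112 mm (its x) by 290 mm (its y) and 66 mm high, screwed to the bench, orange stripe along its sides, padlocked red isolator on its +y end, conduit on its -y end. Origin: centre of its underside. Its x axis points away from the robot when unturned; its y axis runs along the row of outlets, its z axis is up. Three outlets sit in its top at y = +90 mm (left), 0 (middle) and -90 mm (right).
- outlet_left (a joint): How far the left outlet (white square plate, 76 mm, carrying its cover) has sunk into the box, in m: 0 = in place, 3 mm proud of the box's top; 0.007 = fully sunk. Which of the three is loose cannot be seen. A push of about 6 N on the closed cover of the loose one sinks it the full 7 mm and it stays down; pulling it up again takes 10 N. A sound one gives less than 1 mm at any fair push.
- cover_left (a joint): Angle of the left outlet's hinged cover in rad: 0 = shut flat, 1.75 = stop. A light spring (1 to 2 N at the grip) shuts it whenever it is let go.
- cover_left_hinge (a point): Middle of the hinge line of the left cover, on the edge nearest the robot (box's -x side). The hinge line runs along the box's y axis; the cover's edge away from the robot swings up and towards the robot. The point sinks with the outlet. Hinge 71.5 mm above the bench when in place.
- cover_left_flat (a point): Bare flat part of the left cover (blue, 68 x 68 x 6 mm), on its upper surface, 22 mm from the hinge line towards the grip, 77 mm above the bench: the place to press. The bare flat reaches from the hinge to 48 mm from it. Moves with the cover.
- cover_left_grip (a point): The place to pinch the left cover: on the centre line of its finger grip, a grey block with black bands, 21 mm tall above the cover's upper surface, 16 mm long (box's x) and 12 mm wide (box's y). The point is 13 mm above the cover's surface, 56 mm from the hinge line and (shut) 18.5 mm above it. Pinched along y, the block can turn between the fingers as the cover swings. Moves with the cover.
- outlet_middle (a joint): How far the middle outlet (white square plate, 76 mm, carrying its cover) has sunk into the box, in m: 0 = in place, 3 mm proud of the box's top; 0.007 = fully sunk. Which of the three is loose cannot be seen. A push of about 6 N on the closed cover of the loose one sinks it the full 7 mm and it stays down; pulling it up again takes 10 N. A sound one gives less than 1 mm at any fair push.
- cover_middle (a joint): Angle of the middle outlet's hinged cover in rad: 0 = shut flat, 1.75 = stop. A light spring (1 to 2 N at the grip) shuts it whenever it is let go.
- cover_middle_hinge (a point): Middle of the hinge line of the middle cover, on the edge nearest the robot (box's -x side). The hinge line runs along the box's y axis; the cover's edge away from the robot swings up and towards the robot. The point sinks with the outlet. Hinge 71.5 mm above the bench when in place.
- cover_middle_flat (a point): Bare flat part of the middle cover (blue, 68 x 68 x 6 mm), on its upper surface, 22 mm from the hinge line towards the grip, 77 mm above the bench: the place to press. The bare flat reaches from the hinge to 48 mm from it. Moves with the cover.
- cover_middle_grip (a point): The place to pinch the middle cover: on the centre line of its finger grip, a grey block with black bands, 21 mm tall above the cover's upper surface, 16 mm long (box's x) and 12 mm wide (box's y). The point is 13 mm above the cover's surface, 56 mm from the hinge line and (shut) 18.5 mm above it. Pinched along y, the block can turn between the fingers as the cover swings. Moves with the cover.
- outlet_right (a joint): How far the right outlet (white square plate, 76 mm, carrying its cover) has sunk into the box, in m: 0 = in place, 3 mm proud of the box's top; 0.007 = fully sunk. Which of the three is loose cannot be seen. A push of about 6 N on the closed cover of the loose one sinks it the full 7 mm and it stays down; pulling it up again takes 10 N. A sound one gives less than 1 mm at any fair push.
- cover_right (a joint): Angle of the right outlet's hinged cover in rad: 0 = shut flat, 1.75 = stop. A light spring (1 to 2 N at the grip) shuts it whenever it is let go.
- cover_right_hinge (a point): Middle of the hinge line of the right cover, on the edge nearest the robot (box's -x side). The hinge line runs along the box's y axis; the cover's edge away from the robot swings up and towards the robot. The point sinks with the outlet. Hinge 71.5 mm above the bench when in place.
- cover_right_flat (a point): Bare flat part of the right cover (blue, 68 x 68 x 6 mm), on its upper surface, 22 mm from the hinge line towards the grip, 77 mm above the bench: the place to press. The bare flat reaches from the hinge to 48 mm from it. Moves with the cover.
- cover_right_grip (a point): The place to pinch the right cover: on the centre line of its finger grip, a grey block with black bands, 21 mm tall above the cover's upper surface, 16 mm long (box's x) and 12 mm wide (box's y). The point is 13 mm above the cover's surface, 56 mm from the hinge line and (shut) 18.5 mm above it. Pinched along y, the block can turn between the fingers as the cover swings. Moves with the cover.
- screwdriver: Bystander: orange-handled screwdriver, 200 mm, lying on the robot's side of the box. Origin: middle of its length, underside.
- parts_dish: Bystander: small steel dish, 76 mm wide, 22 mm high, beyond the box. Origin: centre of its underside.
- wash_bottle: Bystander: white wash bottle with bent spout reaching 60 mm out, 72 mm wide, 195 mm high. Origin: centre of its underside.
- reagent_bottle: Bystander: glass reagent bottle with blue cap, 71 mm wide, 137 mm high. Origin: centre of its underside.
- beaker: Bystander: clear plastic beaker, 70 mm wide, 95 mm high. Origin: centre of its underside.
- tip_box: Bystander: blue pipette-tip box with clear lid, 88 x 123 x 80 mm. Origin: centre of its underside.

How it is judged:
By the outcome, as a careful person would: the job done as asked, in the order asked, and still so for the second after the job is handed in, while the arm keeps its last pose, push and grip.
It also fails if it takes over 51 s, if anything falls off the work surface, if the arm or the gripper's body presses on something with over 40 N, if the wrist force passes 120 N, or if a joint passes its speed limit or range.

## Working session

There is one attempt and no reset: what is moved stays moved. The work goes in short steps, Python scripts to look and compute and a tool call to move; the robot and the scene stay as the last step left them, time stands still between calls to the robot, and variables do not carry over. Pictures are saved under pics/ and viewed, at most 10 in all, crops included, and the job is handed in when it is done.

Besides the shell and the picture viewer there is one more tool, called after "Call:" as name([rows], argument=value, ...), one row to a line, values as JSON. jog_arm: Moves the arm, as the interface text tells. Its arguments: {"type":"object","properties":{"moves":{"type":"array"},"newtons":{"type":"number"}},"required":["moves"]}

```bash
mkdir -p pics
cat > h.py <<'E'
import numpy as np, cv2
from plant import get_state, capture, close_job, regions_of
def ray(c,px,W=None):
    K=c["mtx"]; K=np.array(K); 
    d=np.array([c["k1"],0,0,0,0.])[[0,1,2,3,4]]
    u=cv2.undistortPoints(np.array([[px]],float),K,d)[0,0]
    W=np.array(c["world_from_camera"]) if W is None else W
    return W[:3,3], W[:3,:3]@np.array([u[0],u[1],1])
def atz(c,px,z,W=None):
    o,d=ray(c,px,W); return o+d*(z-o[2])/d[2]
def proj(c,P,W=None):
    W=np.array(c["world_from_camera"]) if W is None else W
    p=np.linalg.inv(W)@np.append(P,1)
    s=p[:2]/p[2]; s=s*(1+c["k1"]*(s@s)); K=np.array(c["mtx"])
    return K[:2,:2]@s+K[:2,2]
E
python3 - <<'E'
from h import *
s=get_state(); print({k:np.round(v,3) for k,v in s.items()})
for n in("top","scene"):
    c=capture(n); cv2.imwrite(f"pics/{n}.png",c["pixels"])
    for t,z in (("cover_left",.077),("cover_left_grip",.09),("outlet_box",.066),("screwdriver",.01),("wash_bottle",.1),("reagent_bottle",.07),("beaker",.05),("tip_box",.04),("parts_dish",.01)):
        for r in regions_of(c,t)[:4]:
            print(n,t,round(r["confidence"],2),np.round(r["pixel"]),np.round(atz(c,r["pixel"],z),3),r["pixels"].sum())
E
```

```text
{'time_s': np.float64(0.0), 'joints': array([ 9.1907e+01,  2.0593e+01,  6.3400e-01, -2.0000e-02, -7.0136e+01,
       -1.6508e+01]), 'qd': array([-0.071, -0.023,  0.043, -0.006,  0.024, -0.13 ]), 'joint_torque': array([ 0.0000e+00, -5.8271e+01,  2.9305e+01,  6.9970e+00,  7.0000e-03,
       -0.0000e+00]), 'tcp_pos': array([0.17 , 0.653, 0.226]), 'eef_rot': array([ 1.79904e+02, -9.00000e-03, -1.46080e+01]), 'contact_force': array([-0.257, -0.015, -0.48 ]), 'moment': array([-0.051,  0.02 ,  0.006]), 'gripper_force': np.float64(0.0), 'gripper_width': np.float64(0.087)}
top cover_left 0.72 [227. 209.] [0.601 0.121 0.077] 784
top cover_left_grip 0.78 [227. 208.] [0.599 0.118 0.09 ] 796
top outlet_box 0.58 [264. 226.] [0.559 0.03  0.066] 6252
top screwdriver 0.81 [247. 259.] [0.484 0.075 0.01 ] 486
top wash_bottle 0.67 [445. 263.] [ 0.457 -0.391  0.1  ] 1273
top reagent_bottle 0.91 [111. 272.] [0.451 0.396 0.07 ] 1042
top beaker 0.85 [428. 192.] [ 0.643 -0.385  0.05 ] 904
top beaker 0.16 [298. 233.] [ 0.543 -0.053  0.05 ] 803
top tip_box 0.87 [107. 199.] [0.64  0.431 0.04 ] 2204
top parts_di
[... 362 characters left out ...]
et_box 0.62 [293. 210.] [0.591 0.003 0.066] 6471
scene outlet_box 0.46 [300. 197.] [0.578 0.05  0.066] 636
scene outlet_box 0.28 [326. 186.] [0.609 0.119 0.066] 778
scene screwdriver 0.58 [284. 181.] [0.476 0.117 0.01 ] 161
scene wash_bottle 0.88 [122. 296.] [ 0.485 -0.408  0.1  ] 2129
scene reagent_bottle 0.6 [335. 116.] [0.464 0.383 0.07 ] 853
scene beaker 0.91 [195. 343.] [ 0.642 -0.375  0.05 ] 1603
scene tip_box 0.98 [391. 140.] [0.637 0.421 0.04 ] 1739
scene tip_box 0.52 [120. 295.] [ 0.435 -0.396  0.04 ] 2051
scene parts_dish 0.88 [316. 247.] [ 0.676 -0.017  0.01 ] 636
scene parts_dish 0.72 [266. 212.] [ 0.508 -0.001  0.01 ] 706
scene parts_dish 0.66 [296. 198.] [0.54  0.085 0.01 ] 789
```

Run:
```python
from h import *
a=cv2.imread("pics/top.png")[130:310,60:500]
cv2.imwrite("pics/topc.png",cv2.resize(a,None,fx=1.8,fy=1.8,interpolation=cv2.INTER_CUBIC))
c=capture("top")
for n,z in(("cover_left",.077),("cover_middle",.077),("cover_right",.077)):
    for r in regions_of(c,n): 
        print(n,round(r["confidence"],2),np.round(r["pixel"]),np.round(atz(c,r["pixel"],z),3),r["pixels"].sum())
# blue segmentation
hsv=cv2.cvtColor(c["pixels"],cv2.COLOR_BGR2HSV)
m=cv2.inRange(hsv,(90,80,40),(130,255,255))
n,l,st,ce=cv2.connectedComponentsWithStats(m)
for i in range(1,n):
    if st[i,4]>100: print(st[i],np.round(ce[i]),np.round(atz(c,ce[i],.077),3), cv2.minAreaRect(np.argwhere(l==i)[:,::-1].astype(np.float32)))
```

```text
cover_left 0.75 [227. 207.] [0.604 0.121 0.077] 803
cover_left 0.31 [295. 233.] [ 0.538 -0.044  0.077] 971
cover_middle 0.94 [264. 220.] [0.572 0.029 0.077] 794
cover_right 0.69 [296. 231.] [ 0.543 -0.048  0.077] 857
[ 517   90   43   60 1993] [541. 120.] [ 0.821 -0.684  0.077] ((538.0, 119.5), (59.0, 42.0), 90.0)
[ 480  175   80   50 3282] [521. 199.] [ 0.613 -0.604  0.077] ((521.5304565429688, 199.77438354492188), (42.957862854003906, 79.95242309570312), 83.6598129272461)
[210 190  35  34 709] [227. 207.] [0.606 0.119 0.077] ((227.3287811279297, 206.123291015625), (27.6217098236084, 27.387630462646484), 20.556047439575195)
[245 202  35  34 721] [262. 219.] [0.575 0.035 0.077] ((261.7420959472656, 218.1221923828125), (27.7141170501709, 27.445049285888672), 19.653823852539062)
[280 214  34  34 730] [296. 231.] [ 0.543 -0.049  0.077] ((296.5500183105469, 230.3500213623047), (27.828041076660156, 27.51181411743164), 18.434947967529297)
[ 479  246   81  124 4506] [511. 302.] [ 0.366 -0.544  0.077] ((518.9999389648438, 307.5), (122.99998474121094, 79.99998474121094), 90.0)
[ 89 258  20  20 300] [ 99. 267.] [0.462 0.423 0.077] ((98.71622467041016, 267.2027282714844), (18.9058837890625, 18.9058837890625), 9.462322235107422)
```

View pics/topc.png

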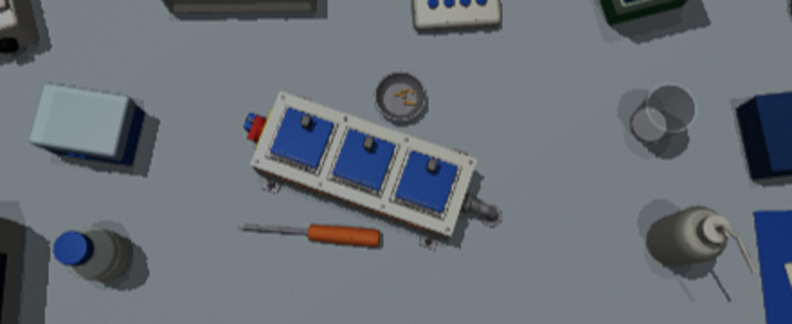

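View pics/scene.png

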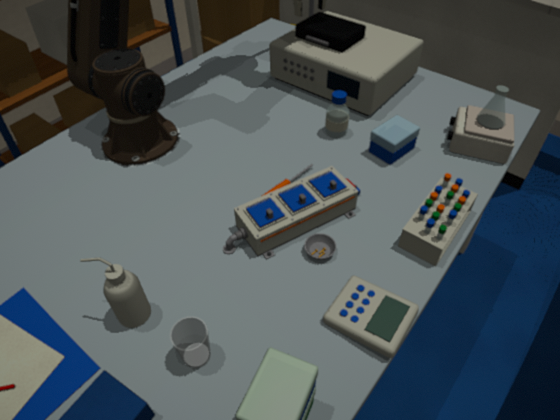

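The top view shows the box with three blue covers at about (227,207), (262,219) and (296,231). The box is turned about -20.5°, the grips are on the far side, and the screwdriver lies on the near side. I'll go above the left cover first.

Call:
jog_arm([
  [[0,0,0],5.9,0],
  [[5.3,3.16,0],0,0],
  [[5.3,3.16,0],0,0],
  [[5.3,3.16,0],0,0],
  [[5.3,3.16,0],0,0],
  [[5.3,3.16,0],0,0],
  [[5.3,3.16,0],0,0],
  [[5.3,3.16,0],0,0],
  [[5.3,3.16,0],0,0],
  [[5.3,3.16,0],0,0],
  [[5.3,3.16,0],0,0],
  [[5.3,3.16,0],0,0],
], newtons=20)

```text
time_s: 2.7
tcp_pos: [0.5957, 0.1217, 0.2269]
eef_rot: [-180.0, -0.0, -20.5]
contact_force: [0.2, 1.7, -1.4]
gripper_width: 0.0006
gripper_force: 0.0
```

Call:
jog_arm([
  [[0,0,2],0,0],
  [[0,0,0],0,0],
])

```text
time_s: 2.95
tcp_pos: [0.5938, 0.1222, 0.2049]
eef_rot: [179.9, 0.1, -20.6]
contact_force: [0.1, 1.0, -0.3]
gripper_width: 0.0006
gripper_force: 0.0
```

```bash
cat > look.py <<'E'
from h import *
import sys
from scipy.spatial.transform import Rotation as Ro
s=get_state(); c=capture("wrist"); cv2.imwrite(f"pics/{sys.argv[1]}.png",c["pixels"])
T=np.eye(4); T[:3,:3]=Ro.from_euler("xyz",s["eef_rot"],degrees=True).as_matrix(); T[:3,3]=s["tcp_pos"]
W=T@np.array(c["hand_eye"])
print(s["time_s"],np.round(s["tcp_pos"],4),np.round(s["eef_rot"],2),np.round(s["contact_force"],2))
for n in("cover_left","cover_middle","cover_right"):
    for q,z in(("",.077),("_grip",.090)):
        for r in regions_of(c,n+q)[:2]: print(n+q,round(r["confidence"],2),np.round(r["pixel"]),np.round(atz(c,r["pixel"],z,W),4),r["pixels"].sum())
hsv=cv2.cvtColor(c["pixels"],cv2.COLOR_BGR2HSV)
m=cv2.inRange(hsv,(95,110,30),(130,255,255))
n,l,st,ce=cv2.connectedComponentsWithStats(m)
for i in range(1,n):
    if st[i,4]>1500:
        b=cv2.boxPoints(cv2.minAreaRect(np.argwhere(l==i)[:,::-1].astype(np.float32)))
        P=[atz(c,p,.077,W)[:2] for p in b]
        print(st[i],"corners",np.round(P,4).tolist(),"mid",np.round(np.mean(P,0),4))
E
python3 look.py w1
```

```text
2.95 [0.5938 0.1222 0.2049] [ 1.7987e+02  1.4000e-01 -2.0610e+01] [ 0.14  1.02 -0.29]
cover_left 0.89 [274. 183.] [0.6085 0.1202 0.077 ] 7818
cover_middle 0.49 [ 22. 243.] [0.6346 0.3313 0.077 ] 3418
cover_middle_grip 0.91 [390. 183.] [0.5797 0.038  0.09  ] 7844
cover_middle_grip 0.26 [380. 174.] [0.5889 0.0427 0.09  ] 48916
cover_right 0.44 [386. 184.] [0.5768 0.038  0.077 ] 9262
cover_right_grip 0.67 [500. 183.] [ 0.5507 -0.0395  0.09  ] 8017
cover_right_grip 0.62 [ 23. 244.] [0.6339 0.32   0.09  ] 3456
[ 231  138   88   86 6818] corners [[0.6522, 0.1385], [0.6289, 0.0766], [0.5651, 0.0987], [0.5899, 0.1644]] mid [0.609  0.1195]
[ 344  138   92   86 6845] corners [[0.6219, 0.0581], [0.5976, -0.0068], [0.5318, 0.0102], [0.5577, 0.079]] mid [0.5772 0.0351]
[ 455  138  100   86 6714] corners [[0.5261, -0.005], [0.5922, -0.0211], [0.5656, -0.0918], [0.4978, -0.0801]] mid [ 0.5454 -0.0495]
[   0  197   56   80 2769] corners [[0.6715, 0.334], [0.6708, 0.3046], [0.6005, 0.3174], [0.6006, 0.3487]] mid [0.6358 0.3262]
```

View pics/w1.png

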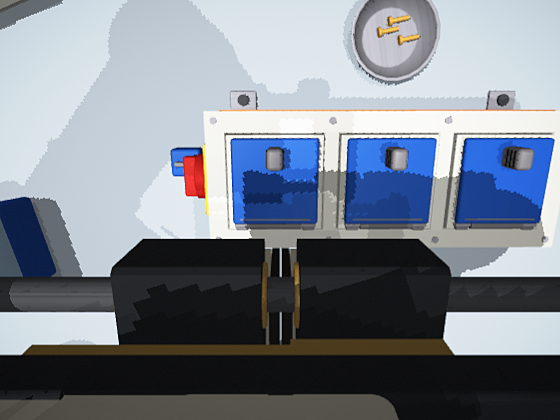

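The wrist view shows the left cover at (275,181), middle at (390,181) and right at (505,181), each with its grip near row 158 on the far edge. The box lines up with the tool. I'll press the left cover first.

Call:
jog_arm([
  [[0.25,-0.2,4],0,0],
  [[0,0,4],0,0],
  [[0,0,3.2],0,0],
  [[0,0,0.8],0,0],
  [[0,0,0],0,0],
])

```text
time_s: 3.92
tcp_pos: [0.5978, 0.1248, 0.0871]
eef_rot: [180.0, -0.0, -20.5]
contact_force: [-0.2, 0.2, 0.0]
gripper_width: 0.0003
gripper_force: 0.0
```

Call:
jog_arm([
  [[0,0,0.15],0,0],
  [[0,0,0.15],0,0],
  [[0,0,0],0,0],
])

```text
time_s: 4.3
tcp_pos: [0.5978, 0.1245, 0.0841]
eef_rot: [-180.0, -0.0, -20.5]
contact_force: [0.2, -0.0, 0.3]
gripper_width: 0.0005
gripper_force: 0.0
```

Call:
jog_arm([
  [[0,0,0.3],0,0],
  [[0,0,0.3],0,0],
  [[0,0,0],0,0],
])

```text
time_s: 4.68
tcp_pos: [0.5974, 0.1244, 0.0773]
eef_rot: [180.0, 0.0, -20.5]
contact_force: [0.4, 0.8, -1.0]
gripper_width: 0.0004
gripper_force: 0.0
```

Call:
jog_arm([
  [[0,0,0.1],0,0],
  [[0,0,0],0,0],
])

```text
time_s: 4.92
tcp_pos: [0.5976, 0.1244, 0.0771]
eef_rot: [180.0, -0.0, -20.5]
contact_force: [-2.2, 0.6, 4.9]
gripper_width: 0.0009
gripper_force: 2.4
```

Call:
jog_arm([
  [[0,0,0.1],0,0],
  [[0,0,0],0,0],
])

```text
time_s: 5.18
tcp_pos: [0.5976, 0.1244, 0.0769]
eef_rot: [-180.0, -0.0, -20.5]
contact_force: [-5.2, -0.4, 11.9]
gripper_width: 0.0007
gripper_force: 5.7
```

Call:
jog_arm([
  [[0,0,0.05],0,0],
  [[0,0,0],0,0],
])

```text
time_s: 5.42
tcp_pos: [0.5976, 0.1244, 0.0769]
eef_rot: [-180.0, -0.0, -20.5]
contact_force: [-5.5, -0.2, 15.3]
gripper_width: 0.0004
gripper_force: 7.3
```

The left outlet held firm at 15 N, so it is sound. Middle next.

Call:
jog_arm([
  [[0,0,-3.5],0,0],
  [[0,4.5,0],0,0],
  [[0,4.5,0],0,0],
  [[0,0,2.8],0,0],
  [[0,0,0.4],0,0],
  [[0,0,0],0,0],
])

```text
time_s: 6.18
tcp_pos: [0.5663, 0.0403, 0.0782]
eef_rot: [180.0, 0.0, -20.5]
contact_force: [0.6, 0.8, -1.3]
gripper_width: 0.0005
gripper_force: 0.0
```

Call:
jog_arm([
  [[0,0,0.1],0,0],
  [[0,0,0.1],0,0],
  [[0,0,0],0,0],
])

```text
time_s: 6.55
tcp_pos: [0.5667, 0.0407, 0.0767]
eef_rot: [-179.9, -0.1, -20.5]
contact_force: [0.0, 0.6, 2.9]
gripper_width: 0.0004
gripper_force: 1.4
```

Call:
jog_arm([
  [[0,0,0.1],0,0],
  [[0,0,0],0,0],
])

```text
time_s: 6.8
tcp_pos: [0.5667, 0.0407, 0.0756]
eef_rot: [-179.9, -0.1, -20.5]
contact_force: [-0.1, 3.2, 5.6]
gripper_width: 0.0003
gripper_force: 2.5
```

Call:
jog_arm([
  [[0,0,0.1],0,0],
  [[0,0,0.1],0,0],
  [[0,0,0],0,0],
])

```text
time_s: 7.18
tcp_pos: [0.5667, 0.0406, 0.0735]
eef_rot: [-179.9, -0.1, -20.5]
contact_force: [0.6, 3.6, 4.6]
gripper_width: 0.0005
gripper_force: 2.3
```

Call:
jog_arm([
  [[0,0,0.1],0,0],
  [[0,0,0.1],0,0],
  [[0,0,0],0,0],
])

```text
time_s: 7.55
tcp_pos: [0.5666, 0.0405, 0.0714]
eef_rot: [-180.0, -0.1, -20.5]
contact_force: [0.3, 2.8, 4.2]
gripper_width: 0.0004
gripper_force: 2.2
```

Call:
jog_arm([
  [[0,0,0.1],0,0],
  [[0,0,0.1],0,0],
  [[0,0,0],0,0],
])

```text
time_s: 7.92
tcp_pos: [0.5667, 0.0404, 0.0701]
eef_rot: [-180.0, -0.1, -20.5]
contact_force: [-1.6, 3.4, 11.1]
gripper_width: 0.0005
gripper_force: 5.5
```

The middle outlet sank 7 mm, then went firm, so it is the loose one. I'll rise and take a close look at its grip.

Call:
jog_arm([
  [[0,0,-5],0,4],
  [[0,0,-4],0,4],
  [[0,0,0],0,4],
  [[0,0,0],0,4],
])

```text
time_s: 8.43
tcp_pos: [0.5649, 0.0396, 0.1581]
eef_rot: [179.9, 0.1, -20.5]
contact_force: [0.8, -0.2, -0.1]
gripper_width: 0.0348
gripper_force: 0.0
```

```bash
python3 look.py w2; sed -i 's/.077/.070/g' look.py
python3 - <<'E'
import cv2
a=cv2.imread("pics/w2.png")[60:260,180:400]; cv2.imwrite("pics/w2c.png",cv2.resize(a,None,fx=3,fy=3))
E
```

```text
8.425 [0.5649 0.0396 0.1581] [ 1.7994e+02  1.0000e-01 -2.0540e+01] [ 0.83 -0.17 -0.12]
cover_left 0.79 [143. 193.] [0.6116 0.1177 0.077 ] 9404
cover_middle 0.65 [278. 199.] [0.5762 0.035  0.077 ] 9935
cover_middle_grip 0.78 [278. 196.] [0.581  0.0336 0.09  ] 10204
cover_right 0.89 [414. 192.] [ 0.5491 -0.0504  0.077 ] 9254
cover_right_grip 0.74 [412. 191.] [ 0.5545 -0.0457  0.09  ] 9470
[ 227  145  102   98 9008] corners [[0.6211, 0.0534], [0.5984, -0.0071], [0.5362, 0.0139], [0.5604, 0.0787]] mid [0.579  0.0347]
[  86  146  111   96 8724] corners [[0.6522, 0.1381], [0.6274, 0.0722], [0.5686, 0.0982], [0.595, 0.1687]] mid [0.6108 0.1193]
[ 359  146  111  100 8785] corners [[0.5908, -0.0255], [0.5661, -0.0915], [0.5001, -0.0761], [0.5266, -0.0054]] mid [ 0.5459 -0.0496]
```

View pics/w2c.png

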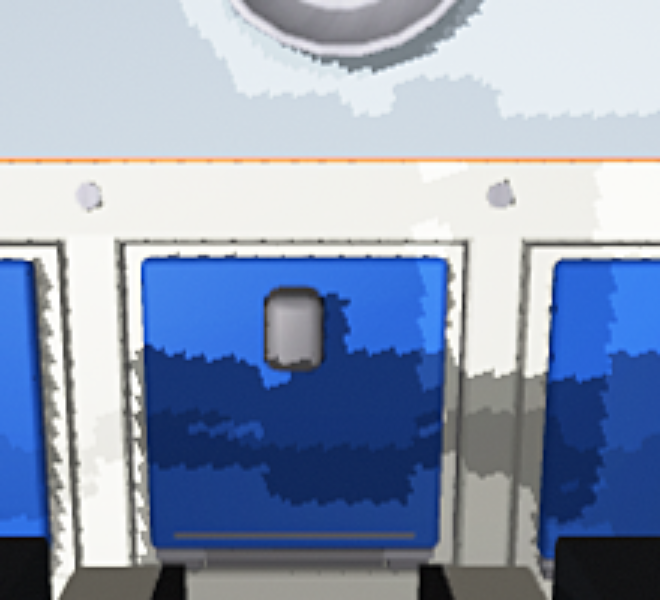

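The close view shows the middle grip block centred near pixel (278,169), well centred on its cover.

Run:
```python
from h import *
from scipy.spatial.transform import Rotation as Ro
s=get_state(); c=capture("wrist")
T=np.eye(4); T[:3,:3]=Ro.from_euler("xyz",s["eef_rot"],degrees=True).as_matrix(); T[:3,3]=s["tcp_pos"]
W=T@np.array(c["hand_eye"]); print(s["tcp_pos"],s["gripper_width"], "cam",W[:3,3])
f=lambda u,v,z:(T[:3,:3].T@(atz(c,(180+u/3,60+v/3),z,W)-T[:3,3])*100).round(2)
print("far/near of grip top, tool cm",f(294.5,289,.091),f(294.5,366,.091))
print("cover far edge",f(294,258,.070),"near edge",f(294,550,.070))
print("sides",f(266,325,.091),f(323,325,.091))
```

```text
[0.56572407 0.03998279 0.1583351 ] 0.039939050951262184 cam [0.62891669 0.01501342 0.31768718]
far/near of grip top, tool cm [4.22 0.01 6.73] [2.64 0.01 6.73]
cover far edge [ 4.66 -0.01  8.83] near edge [-2.14 -0.02  8.84]
sides [ 3.49 -0.57  6.73] [3.49 0.59 6.73]
```

Call:
jog_arm([
  [[3.25,0,0],0,3],
  [[0,0,4],0,3],
  [[0,0,3.5],0,3],
  [[0,0,0.6],0,3],
  [[0,0,0],0,3],
])

```text
time_s: 9.45
tcp_pos: [0.5969, 0.0288, 0.0785]
eef_rot: [180.0, -0.0, -20.5]
contact_force: [-0.1, 0.4, 0.8]
gripper_width: 0.0299
gripper_force: 0.0
```

Call:
jog_arm([
  [[0,0,0.35],0,3],
  [[0,0,0],0,1],
  [[0,0,0],0,0.5],
  [[0,0,0],0,0.5],
  [[0,0,0],0,0.5],
], newtons=12)

```text
time_s: 10.07
tcp_pos: [0.597, 0.0293, 0.0751]
eef_rot: [-179.9, -0.1, -20.5]
contact_force: [0.4, 4.1, 2.9]
gripper_width: 0.0116
gripper_force: 12.0
```

Call:
jog_arm([
  [[0,-0.04,0],0,0.5],
  [[-0.07,0,-0.19],0,0.5],
  [[-0.07,0,-0.2],0,0.5],
  [[-0.17,0,-0.375],0,0.5],
  [[0,0,0],0,0.5],
])

```text
time_s: 10.7
tcp_pos: [0.5938, 0.0304, 0.0825]
eef_rot: [-180.0, -0.0, -20.5]
contact_force: [3.4, 3.2, -1.2]
gripper_width: 0.0116
gripper_force: 12.0
```

Call:
jog_arm([
  [[-0.195,0,-0.363],0,0.5],
  [[-0.219,0,-0.348],0,0.5],
  [[-0.244,0,-0.332],0,0.5],
  [[0,0,0],0,0.5],
])

```text
time_s: 11.2
tcp_pos: [0.5874, 0.0328, 0.093]
eef_rot: [-180.0, -0.0, -20.5]
contact_force: [3.7, 3.2, -1.5]
gripper_width: 0.0121
gripper_force: 12.0
```

Call:
jog_arm([
  [[-0.266,0,-0.314],0,0.5],
  [[-0.288,0,-0.295],0,0.5],
  [[-0.307,0,-0.274],0,0.5],
  [[-0.326,0,-0.252],0,0.5],
  [[0,0,0],0,0.5],
])

```text
time_s: 11.82
tcp_pos: [0.5765, 0.0368, 0.1042]
eef_rot: [-180.0, -0.0, -20.5]
contact_force: [3.0, 4.3, -0.5]
gripper_width: 0.0119
gripper_force: 12.0
```

```bash
python3 look.py w3
python3 - <<'E'
import cv2
from h import *
c=capture("scene"); a=c["pixels"][150:270,220:380]
w=cv2.imread("pics/w3.png")
cv2.imwrite("pics/m.png",np.hstack([cv2.resize(w,(400,300)),cv2.resize(a,(400,300))]))
E
```

```text
11.825 [0.5765 0.0368 0.1042] [-1.7998e+02 -2.0000e-02 -2.0480e+01] [ 3.05  4.32 -0.46]
cover_left 0.93 [ 96. 216.] [0.6239 0.1243 0.07  ] 9550
cover_left_grip 0.8 [ 95. 218.] [0.6248 0.1133 0.09  ] 9618
cover_left_grip 0.37 [300.  40.] [ 0.6649 -0.0066  0.09  ] 9698
cover_middle 0.75 [282. 235.] [0.5785 0.0334 0.07  ] 4853
cover_middle_grip 0.86 [280. 233.] [0.5862 0.0321 0.09  ] 4690
cover_middle_grip 0.16 [277. 194.] [0.605  0.0264 0.09  ] 70185
cover_right 0.83 [462. 214.] [ 0.5555 -0.0617  0.07  ] 9773
cover_right_grip 0.87 [463. 213.] [ 0.5649 -0.0546  0.09  ] 9715
[  38  178  138   99 8302] corners [[0.6526, 0.1436], [0.6325, 0.0757], [0.58, 0.0957], [0.6013, 0.1688]] mid [0.6166 0.121 ]
[ 385  179  138   98 8266] corners [[0.5403, -0.0121], [0.5928, -0.0317], [0.563, -0.0959], [0.5079, -0.0808]] mid [ 0.551  -0.0551]
[ 204  218  153   33 3596] corners [[0.6024, 0.0698], [0.5736, -0.0074], [0.556, -0.0018], [0.5854, 0.0772]] mid [0.5793 0.0345]
```

View pics/m.png

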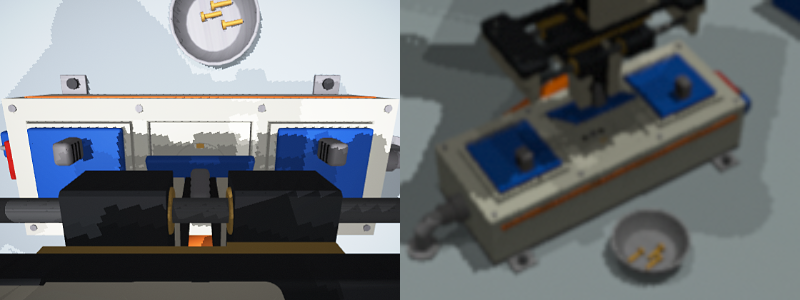

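The cover is opening in the fingers and shows the outlet beneath; forces stay low. I'll continue the arc.

Call:
jog_arm([
  [[-0.342,0,-0.228],0,0.5],
  [[-0.358,0,-0.204],0,0.5],
  [[-0.37,0,-0.178],0,0.5],
  [[-0.383,0,-0.153],0,0.5],
  [[0,0,0],0,0.5],
])

```text
time_s: 12.85
tcp_pos: [0.5633, 0.0418, 0.1119]
eef_rot: [-180.0, -0.1, -20.5]
contact_force: [3.7, 3.3, 0.6]
gripper_width: 0.0118
gripper_force: 12.0
```

Call:
jog_arm([
  [[-0.392,0,-0.125],0,0.5],
  [[-0.4,0,-0.098],0,0.5],
  [[-0.406,0,-0.07],0,0.5],
  [[0,0,0],0,0.5],
])

```text
time_s: 13.35
tcp_pos: [0.5523, 0.0459, 0.1151]
eef_rot: [-180.0, -0.1, -20.5]
contact_force: [4.1, 2.8, 2.2]
gripper_width: 0.012
gripper_force: 12.0
```

Call:
jog_arm([
  [[-0.409,0,-0.041],0,0.5],
  [[-0.31,0,-0.01],0,0.5],
  [[0,0,0],0,0.5],
  [[0,0,0],0,0.5],
  [[0,0,0],0,0.5],
])

```text
time_s: 13.98
tcp_pos: [0.5457, 0.0484, 0.1157]
eef_rot: [-180.0, -0.1, -20.5]
contact_force: [4.0, 1.4, 5.3]
gripper_width: 0.0116
gripper_force: 12.0
```

Run:
```python
from h import *
c=capture("scene"); a=c["pixels"][150:270,220:380]
w=capture("wrist")["pixels"]
cv2.imwrite("pics/m2.png",np.hstack([cv2.resize(w,(400,300)),cv2.resize(a,(400,300))]))
s=get_state(); p=s["tcp_pos"]; d=p-np.array([.597,.0293,.0751])
y=np.radians(-20.5); dx=d[0]*np.cos(y)+d[1]*np.sin(y)
print(s["time_s"],p,dx,d[2],np.degrees(np.arctan2(.0185+d[2],.056+dx)-np.arctan2(.0185,.056)),np.hypot(.0185+d[2],.056+dx),s["contact_force"],s["gripper_force"],s["qd"])
```

```text
14.075 [0.54569745 0.0484484  0.11568719] -0.05475958537141831 0.0405871874989618 70.51602776187529 0.05910020604861092 [3.85420742 1.5139075  5.86662197] 12.000462412834167 [ 0.11258578 -0.06511821 -0.01340004 -0.03240531  0.05740909 -0.12086694]
```

View pics/m2.png

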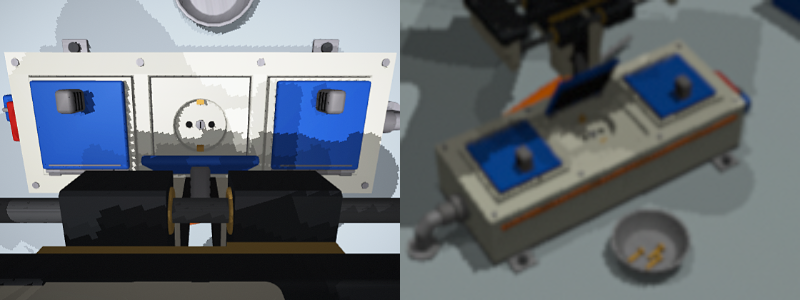

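The cover stands at about 70° in the grip, with the socket and screw exposed. The forces push the outlet down, not up. I'll hand the job in.

```bash
python3 -c "
from plant import close_job
print(close_job())"
```

```text
the job is handed in; nothing more can be done
None
```

The middle outlet is the loose one: it sank 7 mm under the press and stayed down, and its cover is now held steady at about 70° (worked out from the arm's position). The left outlet held firm at 15 N, I did not need to press the right one, and the job is handed in.

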